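# Set the live-catch trap

## Task

The live-catch trap on the shelf has gone off: set it again. Take the sprung arm by its knob and draw it right back, round the open side of the catch's lip, until the wire lies almost level over the roof; hook it in under the lip and ease it up by feel, and only when the catch carries its load let go of the knob, so that the trap stays set with its door open. Never let the arm fly, do not strain the wire hard against catch or roof, and leave the other things where they are.

Things in the scene. Friction and masses are not known exactly. Their poses are not given: they have to be found in the camera images.
- trap: Live-catch cage trap of bright wire, screwed to the shelf by a base plate 190 x 120 mm. Cage 150 mm long (its x), 84 wide (its y), 88 high. Origin: centre of the underside; x runs from the door end to the rear end, y to the left when looking from the door to the rear, z up. Only the door with its setting arm, and the catch on the roof, move.
- hinge (a point): The arm and door axis, on the trap at its door end: trap x -75 mm, y 0, z 96 mm (8 mm above the roof).
- door (a joint): Angle of the door and the sprung setting arm, which turn together about hinge (axis: trap y). 0: door shut, arm upright (start). Grows as the arm is drawn back to the trap's rear; at 1.571 the arm would lie level; stop at 1.54. A spring drives it back to 0: at the knob about 2.3 N when upright, 5.5 N when nearly level.
- setting_arm: Setting arm: straight 4 mm wire, 165 mm from hinge to the centre of its ball knob, which turns freely on a cross pin; the last 35 mm are a springy coiled neck (bends up or down, 3 N per mm at the knob). Origin at the hinge, z along the wire to the knob. The arm also gives sideways (trap y) at its root, up to 0.2 rad each way, 0.75 N per 10 mm at the knob, and centres itself.
- knob (a point): Centre of the black ball knob on the setting arm, 20 mm across; stands about 261 mm above the shelf at the start. Drawn back, it overhangs the cage's rear end by about 15 mm.
- catch: Hair-trigger catch: upright steel stem with an inverted-L lip on top, bait hook below. Origin on its tilt axis (along trap x) at trap x 40, y -1, z 91 mm. About 1 N sideways tips it to -y and frees the wire; it springs back upright. Stem's inner face 3 mm to -y of the wire's rest line; the lip reaches over that line and ends 6 mm to +y of it: its open side.
- lip_foot (a point): Point on the roof below the lip, on the wire's rest line: trap x 40, y 0, z 88 mm. The lip (10 mm along x, 3 thick) crosses the wire 115 mm from the hinge. A screw sets its height anew each time: underside 24 to 46 mm above this point (hooked door angle 1.25 to 1.45), not measured: feel it. Drawn straight down, the wire lands on top of the lip. Hooked, it bears up with about 7.5 N.
- dish: Yellow ceramic dish, 110 mm across, 36 mm high, beside the trap. Origin: centre of the underside. Leave alone.
- chew_toy: Small flat apple-wood chew toy, about 70 x 50 x 18 mm, beside the trap. Origin on its underside. Leave alone.
- comb: Green silicone comb, 140 x 43 x 8 mm, lying behind the trap. Origin on its underside. Leave alone.
- drip_bottle: Glass drip bottle, 64 mm across, about 205 mm high with its spout, upright. Origin: centre of the underside. Leave alone.
- pellet_jar: Glass jar, 84 mm across, 130 mm high, upright. Origin: centre of the underside. Leave alone.
- scoop: Metal feed spoon, 170 mm long, lying flat. Leave alone.

How it is judged:
By the outcome, as a careful person would: the job done as asked, in the order asked, and still so for the second after the job is handed in, with the robot touching nothing.
It also fails if it takes over 59 s, if anything falls off the work surface, if the arm or the gripper's body presses on something with over 40 N, if the wrist force passes 120 N, or if a joint passes its speed limit or range.

## Robot

A 6-joint arm with a two-finger parallel gripper is mounted at the origin on the work surface. World frame = base frame: x ahead of the robot, y to its left, z up, the work surface at z = 0. Lengths are in mm, angles in rad, forces in N, time in s.
With the tool pointing down it reaches from about 350 to 775 mm from the base axis. Payload 7.3 kg.
Tool frame: the origin (TCP) lies at the very end of the fingers, on their centre line; the grasp point (between the pads) lies bot.grip_point_offset behind it (bot.grip_point_offset is the distance from the TCP to the grasp point, in mm); z points along the fingers, y is the line along which they close (so a half turn about z gives the same grasp; the last joint's range is limited). The gripper opens to 92 mm and grips with 3 to 60 N. Pads are 19 mm wide; open, the fingers measure 130 mm over their backs; the gripper's body (75 mm by 190 mm) begins 47 mm behind the grasp point.
Start: joints at [-1.312, 0.342, 1.524, -0, 1.275, -0.146], TCP at [206.788, -482.584, 189.141] pointing down, gripper open.
Joint ranges: [-2.53, 2.53], [-0.77, 2.02], [0.04, 2.7], [-1, 4.14], [0.28, 2.66], [-3.11, 3.11]. Speed limits (rad/s): [2.57, 2.57, 3.14, 3.14, 3.14, 3.14].

## Interface

Orientations are given as [roll, pitch, yaw] about the fixed x, y, z axes, in that order (R = Rz(yaw) Ry(pitch) Rx(roll)).
In Python, from plant import bot gives the robot as it stands. The module is installed in compiled form; this text tells all that it offers.
- The arm moves only by the tool carry_out, never from a script. Its argument "plan" is a list of rows, each an object of numbers: "tx", "ty", "tz": the shift along the world's x, y, z in mm; "rx", "ry", "rz": the turn, a rotation vector about the world's x, y, z in rad. A call has 1 to 12 rows; each row shifts and turns the commanded pose from where the row before left it; what a row does not reach is not made up. A row lasts 1/10 s, in which the tool goes at most 50 mm and 8.59 degrees, less where a joint would pass 70% of its speed; a pose out of reach is approached as far as the arm can. A call with a gripper value outside its range is refused whole. "gripper" is the closure, from 0 (fully open) to 1 (shut), set as the call begins (left out, the last holds). The fingers move at their own pace and stop on an object; the grip force is fixed at half the most. Time passes only in rows, so rows that do not move let the fingers close. It gives the time, the measured TCP pose, the force, the opening and the grip force at its end, in the units of the state.
- bot.get_obs(): the state, without advancing time (a new reading comes with each control period).
- bot.capture(name): name is "scene" or "side" or "wrist"; returns the picture (384x512x3 uint8, red, green, blue); there is no depth.
- bot.camera_model(name): a dict with "camera_matrix" (3x3 intrinsics, pixels), "R" (3x3) and "t" (3): a world point X has camera coordinates R X + t. Camera axes: x right, y down, z forward; pixel columns grow to the right and rows downward; lengths in mm; the calibration is good to about 2 mm. A picture is of the moment at which its call begins: read the wrist's pose just before it. camera_model takes no time and is no camera call; for the wrist camera it gives the pose at the moment of the call.
- bot.close_job(): hands the job in; it is judged then, once.
The state is a dict: "time": time; "joint_positions": joint angles; "dq": joint speeds; "tau": joint torques, N m; "tool_pos": TCP position; "tcp_rot": TCP orientation; "contact_force": force on the tool from outside, world axes, zero at the start; "moment": the same for the moment, N m; "grip_width": finger opening in mm; "finger_force": force on a finger pad.
Only numpy, scipy, OpenCV 4.12 (cv2) and the standard library are available. Lean on these libraries where they do the work, as an engineer would, in place of code of your own. Each camera call takes 0.05 s, during which the arm holds its last target. There are 200 camera calls.

## Working session

There is one attempt and no reset: what is moved stays moved. The work goes in short steps, Python scripts to look and compute and a tool call to move; the robot and the scene stay as the last step left them, time stands still between calls to the robot, and variables do not carry over. Pictures are saved under pics/ and viewed, at most 10 in all, crops included, and the job is handed in when it is done.

Besides the shell and the picture viewer there is one more tool, called after "Call:" as a command line: name --argument value ..., lists and objects as JSON in quotes. carry_out: Moves the arm, as the interface text tells. Its arguments: {"type":"object","properties":{"plan":{"type":"array"},"gripper":{"type":"number"}},"required":["plan"]}

```bash
mkdir -p pics
python3 - <<'E'
from plant import bot
import cv2,numpy as np
print(bot.get_obs(), bot.grip_point_offset)
for n in("scene","side"):
    im=bot.capture(n); cv2.imwrite(f"pics/{n}0.png",im[:,:,::-1])
    m=bot.camera_model(n); print(n,np.round(m["camera_matrix"],1).tolist(),np.round(m["R"],3).tolist(),np.round(m["t"],1))
E
```

```text
{'time': 0.0, 'joint_positions': array([-1.31201342e+00,  3.42711680e-01,  1.52503088e+00, -1.52896781e-05,
        1.27536023e+00, -1.45972195e-01]), 'dq': array([ 5.67888583e-05, -1.23815657e-03,  2.10264829e-03, -2.17635547e-04,
        8.09296328e-04, -8.90601235e-04]), 'tau': array([-2.71309573e-04, -4.31241453e+01, -2.44221890e+01,  7.17856502e-02,
        5.59134583e-02, -1.18018629e-04]), 'tool_pos': array([ 206.65201065, -482.11853145,  188.44588545]), 'tcp_rot': array([-3.14009645e+00, -2.05190404e-04,  4.04759414e-01]), 'contact_force': array([-0.02577805,  0.82337452, -0.40465006]), 'moment': array([-0.00226771,  0.01955636, -0.0163986 ]), 'finger_force': 0.0, 'grip_width': 91.88354701951343} 18.8
scene [[364.4, 0.0, 258.3], [0.0, 364.4, 194.6], [0.0, 0.0, 1.0]] [[0.244, 0.97, 0.002], [0.653, -0.162, -0.739], [-0.717, 0.182, -0.673]] [-132.  -210.2 1565.9]
side [[420.1, 0.0, 258.5], [0.0, 420.1, 192.4], [0.0, 0.0, 1.0]] [[-0.966, -0.257, 0.003], [-0.192, 0.715, -0.673], [0.171, -0.651, -0.74]] [ 523.3  211.5 1447.3]
```

View pics/scene0.png

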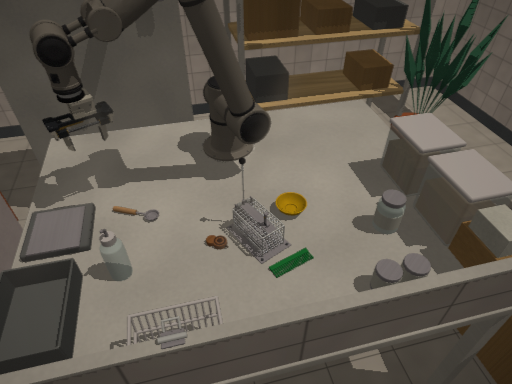

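View pics/side0.png

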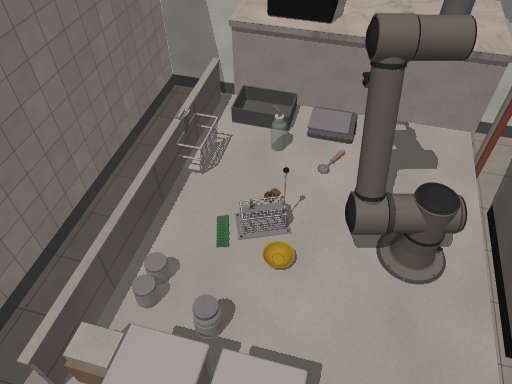

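Scene: knob at about (242,160), trap around (258,228), door end toward the robot. Side: knob (286,170), trap around (264,217). Next, enlarged crops for exact points.

Run:
```python
import cv2,numpy as np
a=cv2.imread("pics/scene0.png")[150:265,195:310]; b=cv2.imread("pics/side0.png")[155:250,215:310]
o=np.hstack([cv2.resize(x,(400,400),interpolation=cv2.INTER_CUBIC) for x in(a,b)]); cv2.imwrite("pics/c1.png",o)
```

```text
(no output)
```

View pics/c1.png

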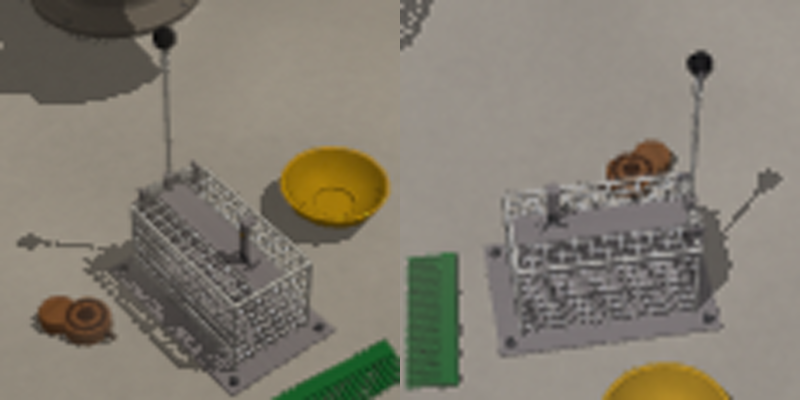

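```bash
cat > h.py <<'E'
from plant import bot
import cv2,numpy as np
from scipy.optimize import least_squares
def proj(n,P,m=None):
    m=m or bot.camera_model(n); c=np.asarray(m["R"])@np.asarray(P,float).T+np.asarray(m["t"]).reshape(3,1)
    p=np.asarray(m["camera_matrix"])@c; return (p[:2]/p[2]).T
def w(p,P):
    P=np.atleast_2d(P); c,s=np.cos(p[2]),np.sin(p[2])
    return np.c_[p[0]+c*P[:,0]-s*P[:,1],p[1]+s*P[:,0]+c*P[:,1],P[:,2]]
E
python3 - <<'E'
from h import *
S=lambda u,v:(195+u*.2875,150+v*.2875); D=lambda u,v:(215+(u-400)*.2375,155+v*.2375)
obs=[("scene",(-75,0,261),S(164,38)),("scene",(95,-60,2),S(235,391)),("scene",(95,60,2),S(333,327)),("scene",(-95,-60,2),S(85,262)),
("side",(-75,0,261),D(700,63)),("side",(-95,60,2),D(720,328)),("side",(95,60,2),D(503,355)),("side",(95,-60,2),D(485,245))]
M={n:bot.camera_model(n) for n in("scene","side")}
f=lambda p:np.ravel([proj(n,w(p,P),M[n])[0]-q for n,P,q in obs])
r=least_squares(f,[600,50,.5]); print(r.x,np.round(r.fun.reshape(-1,2),1).tolist())
for P in [(-75,0,261),(40,0,88),(90,0,130)]: print(P,w(r.x,P))
for h in(24,35,46):
  print(h,(proj("scene",w(r.x,[(40,0,88+h+3)]))-[195,150])/.2875,(proj("side",w(r.x,[(40,0,88+h+3)]))-[215,155])/.2375+[400,0])
E
```

```text
[ 5.25062361e+02 -3.57623026e-01  4.36408792e-01] [[-1.5, -0.6], [-1.3, 0.3], [-0.4, -0.5], [5.6, 1.4], [0.4, -0.8], [1.0, -1.3], [0.1, -0.2], [-0.3, 0.0]]
(-75, 0, 261) [[457.09170138 -32.05919105 261.        ]]
(40, 0, 88) [[561.31337965  16.54987992  88.        ]]
(90, 0, 130) [[606.6271528  37.6842586 130.       ]]
24 [[244.67899737 235.25006482]] [[554.98648978 204.06633162]]
35 [[244.879326   226.26697205]] [[554.86758959 195.23458734]]
46 [[245.0824161  217.16004992]] [[554.74733683 186.30237598]]
```

Call:
carry_out --plan '[{"tz": 40}, {"tz": 40}, {"tz": 40}, {"tz": 30}, {"tx": 12, "ty": 22}, {"tx": 20, "ty": 36}, {"tx": 20, "ty": 36}, {"tx": 20, "ty": 36}, {"tx": 20, "ty": 36}, {"tx": 20, "ty": 36}]'

```text
invalid input at $.plan[0]: expected keys tx, ty, tz, rx, ry, rz
```

Call:
carry_out --plan '[{"tx": 20, "ty": 36}, {"tx": 20, "ty": 36}, {"tx": 20, "ty": 36}, {"tx": 20, "ty": 36}, {"tx": 20, "ty": 36}, {"tx": 20, "ty": 36}, {"tx": 16, "ty": 28, "rz": 0.032}, {}, {}]'

```text
invalid input at $.plan[0]: expected keys tx, ty, tz, rx, ry, rz
```

Run:
```python
from h import *
m=bot.camera_model("wrist"); im=bot.capture("wrist"); cv2.imwrite("pics/w0.png",im[:,:,::-1])
np.save("w0.npy",m,allow_pickle=True)
p=[525,0,.436]
P=[(-75,0,261),(95,60,2),(95,-60,2),(-95,60,2),(40,0,88),(40,0,115),(75,42,88),(75,-42,88),(-75,42,88)]
for a,b in zip(P,proj("wrist",w(p,P),m)):print(a,b.round())
print(m); o=bot.get_obs(); print(o["tool_pos"],o["tcp_rot"])
```

```text
(-75, 0, 261) [-5790. -6443.]
(95, 60, 2) [-352. -746.]
(95, -60, 2) [-162. -757.]
(-95, 60, 2) [-213. -316.]
(40, 0, 88) [-481. -985.]
(40, 0, 115) [ -637. -1212.]
(75, 42, 88) [ -644. -1155.]
(75, -42, 88) [ -439. -1169.]
(-75, 42, 88) [-407. -548.]
{'camera_matrix': array([[340.04443762,   0.        , 257.40521218],
       [  0.        , 340.04443762, 192.62873022],
       [  0.        ,   0.        ,   1.        ]]), 'R': array([[ 3.94482429e-01, -9.18903173e-01, -7.56843563e-04],
       [-8.74006296e-01, -3.75462383e-01,  3.08449337e-01],
       [-2.83719241e-01, -1.21016358e-01, -9.51240471e-01]]), 't': array([-524.55748412,  -38.99160384,  391.8381539 ])}
[ 206.68245311 -482.24085095  188.59690275] [-3.14046093e+00 -1.76084601e-04  4.04761337e-01]
```

View pics/w0.png

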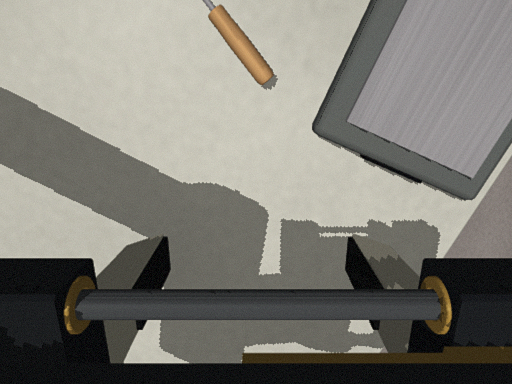

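The wrist picture shows only the spoon and a tray, because the move was refused: every row needs all six keys.

Call:
carry_out --plan '[{"tx": 0, "ty": 0, "tz": 40, "rx": 0, "ry": 0, "rz": 0}, {"tx": 0, "ty": 0, "tz": 40, "rx": 0, "ry": 0, "rz": 0}, {"tx": 0, "ty": 0, "tz": 40, "rx": 0, "ry": 0, "rz": 0}, {"tx": 0, "ty": 0, "tz": 30, "rx": 0, "ry": 0, "rz": 0}, {"tx": 12, "ty": 22, "tz": 0, "rx": 0, "ry": 0, "rz": 0}, {"tx": 20, "ty": 36, "tz": 0, "rx": 0, "ry": 0, "rz": 0}, {"tx": 20, "ty": 36, "tz": 0, "rx": 0, "ry": 0, "rz": 0}, {"tx": 20, "ty": 36, "tz": 0, "rx": 0, "ry": 0, "rz": 0}, {"tx": 20, "ty": 36, "tz": 0, "rx": 0, "ry": 0, "rz": 0}, {"tx": 20, "ty": 36, "tz": 0, "rx": 0, "ry": 0, "rz": 0}]'

```text
time: 1.15
tool_pos: [319.2, -279.0, 339.0]
tcp_rot: [-3.141, -0.0, 0.404]
contact_force: [-0.0, -0.3, 0.2]
grip_width: 91.6
finger_force: 0.0
```

Call:
carry_out --plan '[{"tx": 20, "ty": 36, "tz": 0, "rx": 0, "ry": 0, "rz": 0}, {"tx": 20, "ty": 36, "tz": 0, "rx": 0, "ry": 0, "rz": 0}, {"tx": 20, "ty": 36, "tz": 0, "rx": 0, "ry": 0, "rz": 0}, {"tx": 20, "ty": 36, "tz": 0, "rx": 0, "ry": 0, "rz": 0}, {"tx": 20, "ty": 36, "tz": 0, "rx": 0, "ry": 0, "rz": 0}, {"tx": 20, "ty": 36, "tz": 0, "rx": 0, "ry": 0, "rz": 0}, {"tx": 18, "ty": 32, "tz": 0, "rx": 0, "ry": 0, "rz": 0.032}, {"tx": 0, "ty": 0, "tz": 0, "rx": 0, "ry": 0, "rz": 0}, {"tx": 0, "ty": 0, "tz": 0, "rx": 0, "ry": 0, "rz": 0}]'

```text
time: 2.05
tool_pos: [456.7, -32.1, 338.7]
tcp_rot: [-3.141, 0.001, 0.439]
contact_force: [-0.1, -0.3, -0.4]
grip_width: 91.9
finger_force: 0.0
```

Run:
```python
from h import *
m=bot.camera_model("wrist"); im=bot.capture("wrist"); cv2.imwrite("pics/w1.png",im[:,:,::-1])
np.save("w1.npy",m,allow_pickle=True)
p=[525,0,.436]
P=[(-75,0,261),(95,60,2),(95,-60,2),(-95,60,2),(40,0,88),(40,0,115),(75,42,88),(75,-42,88),(-75,42,88)]
for a,b in zip(P,proj("wrist",w(p,P),m)):print(a,b.round())
o=bot.get_obs(); print(o["tool_pos"],o["tcp_rot"],o["time"],o["contact_force"])
```

```text
(-75, 0, 261) [257. 187.]
(95, 60, 2) [215.  17.]
(95, -60, 2) [300.  18.]
(-95, 60, 2) [219. 151.]
(40, 0, 88) [257.  55.]
(40, 0, 115) [257.  53.]
(75, 42, 88) [222.  23.]
(75, -42, 88) [293.  23.]
(-75, 42, 88) [225. 148.]
[456.50339218 -32.75205257 338.86730226] [-3.14156335e+00  9.21360516e-04  4.37061851e-01] 2.1 [-0.50572685  0.3579168   0.55020828]
```

View pics/w1.png

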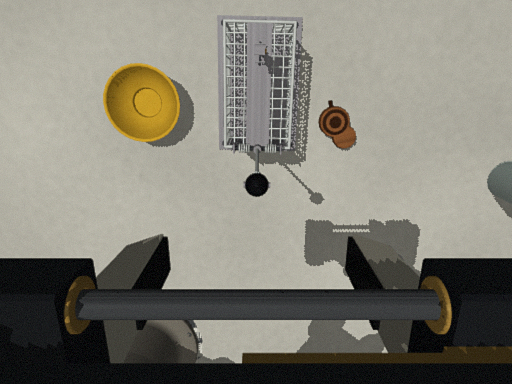

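The wrist picture shows the knob at (257,185), and base corners at (218,16), (303,17) and (219,150), within 3 px of the prediction. I refit with these.

Run:
```python
from h import *
S=lambda u,v:(195+u*.2875,150+v*.2875); D=lambda u,v:(215+(u-400)*.2375,155+v*.2375)
obs=[("scene",(-75,0,261),S(164,38)),("scene",(95,-60,2),S(235,391)),("scene",(95,60,2),S(333,327)),
("side",(-75,0,261),D(700,63)),("side",(-95,60,2),D(720,328)),("side",(95,60,2),D(503,355)),("side",(95,-60,2),D(485,245)),
("wrist",(-75,0,261),(256.8,184.7)),("wrist",(95,60,2),(218,16)),("wrist",(95,-60,2),(303,17)),("wrist",(-95,60,2),(219,150.5))]
M={n:bot.camera_model(n) for n in("scene","side")};M["wrist"]=np.load("w1.npy",allow_pickle=True).item()
f=lambda p:np.ravel([proj(n,w(p,P),M[n])[0]-q for n,P,q in obs])
r=least_squares(f,[600,50,.5],loss="soft_l1"); print(r.x,np.round(r.fun.reshape(-1,2),1).tolist())
np.save("p.npy",r.x)
print(w(r.x,(-75,0,261)))
im=cv2.imread("pics/w1.png")[20:165,200:320]; cv2.imwrite("pics/c2.png",cv2.resize(im,None,fx=4,fy=4,interpolation=cv2.INTER_CUBIC))
```

```text
[ 5.26807694e+02 -3.21602185e-01  4.19956793e-01] [[-1.0, -0.4], [-1.8, 0.8], [-0.4, 0.3], [-0.1, -0.6], [0.3, -1.0], [-0.7, -0.7], [-0.6, -0.4], [0.0, 0.4], [-1.3, -0.4], [-1.1, 0.4], [-0.1, -1.3]]
[[458.32470178 -30.90067728 261.        ]]
```

View pics/c2.png

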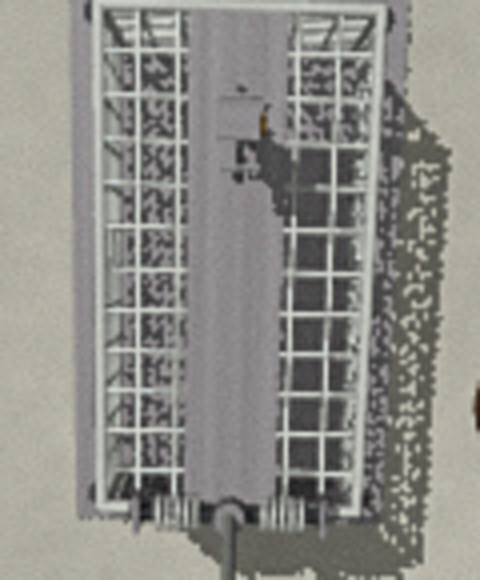

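The crop shows the lip at crop (218-262, 95-138) with its stem on the right, so the open side is left (+y). The trap axis leans slightly, giving a yaw of about 0.415. Next: descend and grip.

Call:
carry_out --plan '[{"tx": 2, "ty": 1, "tz": -20, "rx": 0, "ry": 0, "rz": -0.022}, {"tx": 0, "ty": 0, "tz": -30, "rx": 0, "ry": 0, "rz": 0}, {"tx": 0, "ty": 0, "tz": -25, "rx": 0, "ry": 0, "rz": 0}, {"tx": 0, "ty": 0, "tz": -18, "rx": 0, "ry": 0, "rz": 0}, {"tx": 0, "ty": 0, "tz": 0, "rx": 0, "ry": 0, "rz": 0}]'

```text
time: 2.6
tool_pos: [456.9, -32.5, 244.1]
tcp_rot: [-3.139, 0.004, 0.412]
contact_force: [0.3, -0.5, -0.3]
grip_width: 91.6
finger_force: 0.0
```

Call:
carry_out --gripper 1 --plan '[{"tx": 0, "ty": 0, "tz": 0, "rx": 0, "ry": 0, "rz": 0}, {"tx": 0, "ty": 0, "tz": 0, "rx": 0, "ry": 0, "rz": 0}, {"tx": 0, "ty": 0, "tz": 0, "rx": 0, "ry": 0, "rz": 0}, {"tx": 0, "ty": 0, "tz": 0, "rx": 0, "ry": 0, "rz": 0}, {"tx": 0, "ty": 0, "tz": 0, "rx": 0, "ry": 0, "rz": 0}, {"tx": 0, "ty": 0, "tz": 0, "rx": 0, "ry": 0, "rz": 0}, {"tx": 0, "ty": 0, "tz": 0, "rx": 0, "ry": 0, "rz": 0}, {"tx": 0, "ty": 0, "tz": 0, "rx": 0, "ry": 0, "rz": 0}]'

```text
time: 3.4
tool_pos: [458.8, -31.5, 246.1]
tcp_rot: [3.142, 0.0, 0.415]
contact_force: [0.3, -0.0, -0.4]
grip_width: 32.5
finger_force: 0.0
```

Run:
```python
from h import *
im=bot.capture("wrist"); cv2.imwrite("pics/w2.png",im[:,:,::-1])
o=bot.get_obs(); print(o)
```

```text
{'time': 3.45, 'joint_positions': array([-2.35530828e-01,  1.78984516e-01,  1.58694668e+00, -1.32131862e-04,
        1.37566086e+00,  9.20460686e-01]), 'dq': array([-0.00243584,  0.00095368,  0.00157604,  0.0005315 ,  0.00120495,
        0.00084732]), 'tau': array([ 3.87032414e-03, -3.54324675e+01, -2.55107027e+01,  7.65300100e-02,
       -4.14333225e-02,  3.53988958e-05]), 'tool_pos': array([458.79573747, -31.58227409, 246.1109485 ]), 'tcp_rot': array([3.14148913e+00, 7.80079639e-05, 4.14830429e-01]), 'contact_force': array([-0.23122384, -0.68211547,  0.10282909]), 'moment': array([ 0.06306037, -0.02662441,  0.02339714]), 'finger_force': 0.0, 'grip_width': 28.38735984991457}
```

View pics/w2.png

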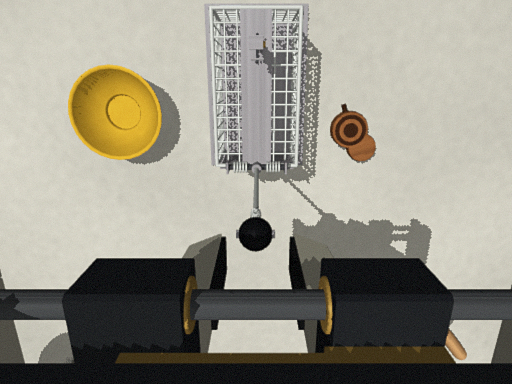

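Fingers are closing around the knob, which appears at (256,234). I check where the grasp point projects.

Run:
```python
from h import *
o=bot.get_obs();t=o["tool_pos"]; a=.415
m=bot.camera_model("wrist")
for dx in(-9.5,0,9.5):
  for dz in(0,10,18.8,30): print(dx,dz,proj("wrist",[t+[dx*np.cos(a),dx*np.sin(a),dz]],m).round(1))
R,T=m["R"],m["t"]; d=R.T@np.linalg.inv(m["camera_matrix"])@[256,234,1]; c=-R.T@T
for z in (255,261,265): print(z,c+d*(z-c[2])/d[2])
```

```text
-9.5 0 [[257.3 237.8]]
-9.5 10 [[257.3 245. ]]
-9.5 18.8 [[257.3 251.9]]
-9.5 30 [[257.3 261.6]]
0 0 [[257.3 224. ]]
0 10 [[257.3 230.6]]
0 18.8 [[257.3 237. ]]
0 30 [[257.3 246. ]]
9.5 0 [[257.3 209.7]]
9.5 10 [[257.3 215.8]]
9.5 18.8 [[257.3 221.6]]
9.5 30 [[257.3 229.8]]
255 [455.98614183 -31.96841752 255.        ]
261 [458.54563106 -30.86432461 261.        ]
265 [460.25195721 -30.12826266 265.        ]
```

Call:
carry_out --gripper 1 --plan '[{"tx": 0, "ty": 0, "tz": 0, "rx": 0, "ry": 0, "rz": 0}, {"tx": 0, "ty": 0, "tz": 0, "rx": 0, "ry": 0, "rz": 0}, {"tx": 0, "ty": 0, "tz": 0, "rx": 0, "ry": 0, "rz": 0}, {"tx": 0, "ty": 0, "tz": 0, "rx": 0, "ry": 0, "rz": 0}]'

```text
time: 3.85
tool_pos: [458.8, -31.6, 246.1]
tcp_rot: [3.142, 0.0, 0.415]
contact_force: [-0.2, 0.9, -0.7]
grip_width: 0.7
finger_force: 0.0
```

```bash
cat > arc.py <<'E'
from h import *
# steps along the arc in trap frame -> world; K = knob at start
import sys
yaw=.415;L=165
def pos(th,s): # s = sideways offset along trap y at knob
    c=np.cos(yaw);n=np.sin(yaw);r=L*np.sin(th)
    return np.array([c*r-n*s,n*r+c*s,L*np.cos(th)])
def rows(wp):
    P=[pos(*q) for q in wp]; done=P[0].copy()
    for q in P[1:]:
        d=np.round(q-done,1); done+=d; print(d.tolist())
if __name__=="__main__":
    rows([(t,s) for t,s in eval(sys.argv[1])])
E
python3 arc.py "[(i*.09,0) for i in range(13)]"
```

```text
[13.6, 6.0, -0.7]
[13.4, 5.9, -2.0]
[13.3, 5.8, -3.3]
[12.9, 5.7, -4.6]
[12.5, 5.5, -5.8]
[11.9, 5.3, -7.1]
[11.4, 5.0, -8.2]
[10.6, 4.7, -9.3]
[9.8, 4.3, -10.2]
[8.9, 3.9, -11.2]
[7.9, 3.5, -12.1]
[7.0, 3.1, -12.7]
```

The opening is 0.7 mm, so the fingers missed or squeezed past the knob. I need a look.

Run:
```python
from h import *
A=bot.capture("wrist")[100:384,130:390,::-1]; s=bot.capture("side")[120:250,215:340,::-1]; c=bot.capture("scene")[120:250,190:315,::-1]
f=lambda x,h:cv2.resize(x,(int(x.shape[1]*h/x.shape[0]),h),interpolation=cv2.INTER_CUBIC)
B=np.vstack([f(s,290),f(c,290)])[:, :]
cv2.imwrite("pics/c3.png",np.hstack([f(A,580)[:,:520],B])[:, :800])
print(bot.get_obs()["tool_pos"])
```

```text
[458.7835441  -31.57038941 246.13048398]
```

View pics/c3.png

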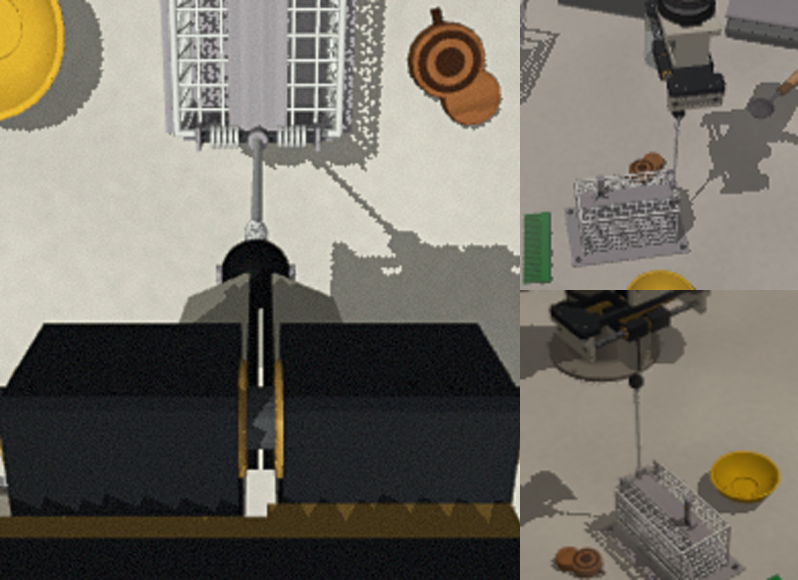

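The knob has not moved: it still projects to (242,160) in the scene view. In the wrist view the closed fingertips overlap it from above, so they seem to end above the knob. I feel for the knob top gently with the fingers closed.

Call:
carry_out --plan '[{"tx": 0, "ty": 0, "tz": -2, "rx": 0, "ry": 0, "rz": 0}, {"tx": 0, "ty": 0, "tz": -2, "rx": 0, "ry": 0, "rz": 0}, {"tx": 0, "ty": 0, "tz": 0, "rx": 0, "ry": 0, "rz": 0}]'

```text
time: 4.3
tool_pos: [458.6, -31.5, 241.7]
tcp_rot: [-3.141, 0.001, 0.415]
contact_force: [0.1, 0.4, 0.2]
grip_width: 0.3
finger_force: 0.0
```

Call:
carry_out --plan '[{"tx": 0, "ty": 0, "tz": -2, "rx": 0, "ry": 0, "rz": 0}, {"tx": 0, "ty": 0, "tz": -1, "rx": 0, "ry": 0, "rz": 0}, {"tx": 0, "ty": 0, "tz": 0, "rx": 0, "ry": 0, "rz": 0}]'

```text
time: 4.6
tool_pos: [458.7, -31.6, 238.9]
tcp_rot: [-3.141, 0.0, 0.415]
contact_force: [0.6, -0.4, 0.5]
grip_width: 0.0
finger_force: 0.0
```

Call:
carry_out --plan '[{"tx": 0, "ty": 0, "tz": -2, "rx": 0, "ry": 0, "rz": 0}, {"tx": 0, "ty": 0, "tz": -1, "rx": 0, "ry": 0, "rz": 0}, {"tx": 0, "ty": 0, "tz": 0, "rx": 0, "ry": 0, "rz": 0}]'

```text
time: 4.9
tool_pos: [458.7, -31.6, 236.0]
tcp_rot: [-3.141, 0.0, 0.415]
contact_force: [-0.4, -0.8, 0.5]
grip_width: 0.5
finger_force: 0.0
```

Call:
carry_out --plan '[{"tx": 0, "ty": 0, "tz": -2, "rx": 0, "ry": 0, "rz": 0}, {"tx": 0, "ty": 0, "tz": -1, "rx": 0, "ry": 0, "rz": 0}, {"tx": 0, "ty": 0, "tz": 0, "rx": 0, "ry": 0, "rz": 0}]'

```text
time: 5.2
tool_pos: [459.0, -31.6, 233.4]
tcp_rot: [3.141, -0.001, 0.415]
contact_force: [0.3, -0.8, 2.1]
grip_width: 0.6
finger_force: 0.9
```

Run:
```python
from h import *
o=bot.get_obs();print(o["tool_pos"],o["contact_force"],o["moment"])
A=bot.capture("wrist")[190:310,180:335,::-1]; s=bot.capture("side")[130:200,250:325,::-1]; c=bot.capture("scene")[110:180,205:280,::-1]
f=lambda x,h:cv2.resize(x,(int(x.shape[1]*h/x.shape[0]),h),interpolation=cv2.INTER_CUBIC)
B=np.vstack([f(s,290),f(c,290)])
cv2.imwrite("pics/c4.png",np.hstack([f(A,580)[:,125:615],B])[:, :800])
for n in("scene","side"): print(n,proj(n,[o["tool_pos"]]),proj(n,[(458.3,-30.9,261)]))
```

```text
[459.01409656 -31.6469728  233.40790233] [ 0.34780978 -0.78809439  2.0727951 ] [-0.00412364  0.01588247 -0.01162632]
scene [[241.22158144 168.23071314]] [[241.14561468 160.53947193]]
side [[285.5871144 175.1737718]] [[286.18853363 169.34907457]]
```

View pics/c4.png

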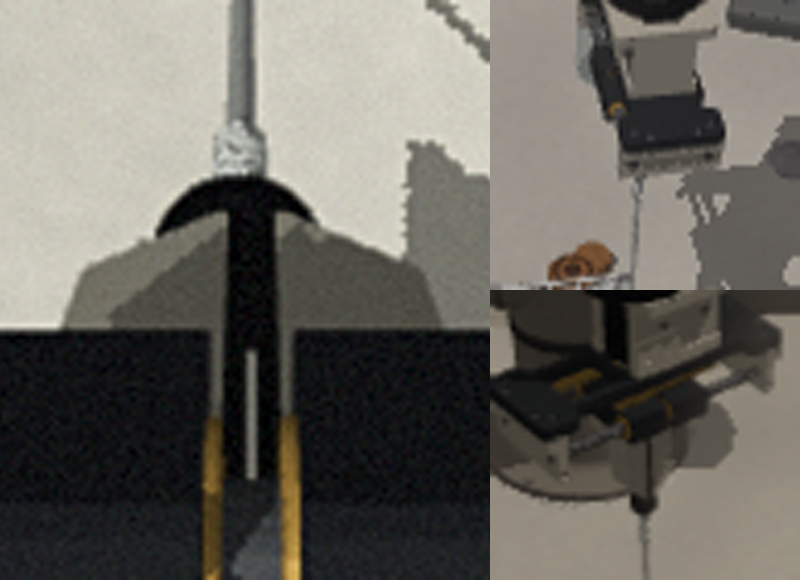

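Contact at reported z≈233.4 with 2 N: the real fingertips sit about 37 mm above the reported TCP. The wrist view agrees, with the knob centred under the fingers. Lift, half-open, go down to reported z≈209 and grip again.

Call:
carry_out --plan '[{"tx": 0, "ty": 0, "tz": 13, "rx": 0, "ry": 0, "rz": 0}]'

```text
time: 5.45
tool_pos: [457.7, -31.4, 244.9]
tcp_rot: [-3.139, 0.003, 0.415]
contact_force: [-1.0, -0.6, -0.6]
grip_width: 0.6
finger_force: 0.0
```

Call:
carry_out --gripper 0.4 --plan '[{"tx": 0, "ty": 0, "tz": 0, "rx": 0, "ry": 0, "rz": 0}, {"tx": 0, "ty": 0, "tz": 0, "rx": 0, "ry": 0, "rz": 0}, {"tx": 0, "ty": 0, "tz": 0, "rx": 0, "ry": 0, "rz": 0}, {"tx": 0, "ty": 0, "tz": 0, "rx": 0, "ry": 0, "rz": 0}, {"tx": 0, "ty": 0, "tz": 0, "rx": 0, "ry": 0, "rz": 0}, {"tx": 0, "ty": 0, "tz": 0, "rx": 0, "ry": 0, "rz": 0}, {"tx": 0, "ty": 0, "tz": 0, "rx": 0, "ry": 0, "rz": 0}]'

```text
time: 6.15
tool_pos: [458.7, -31.6, 246.0]
tcp_rot: [-3.142, 0.0, 0.415]
contact_force: [1.1, 0.5, -0.2]
grip_width: 51.7
finger_force: 0.0
```

Call:
carry_out --plan '[{"tx": 0, "ty": 0.5, "tz": -13, "rx": 0, "ry": 0, "rz": 0}, {"tx": 0, "ty": 0, "tz": -13, "rx": 0, "ry": 0, "rz": 0}, {"tx": 0, "ty": 0, "tz": -11, "rx": 0, "ry": 0, "rz": 0}, {"tx": 0, "ty": 0, "tz": 0, "rx": 0, "ry": 0, "rz": 0}]'

```text
time: 6.55
tool_pos: [457.9, -30.9, 207.8]
tcp_rot: [-3.14, 0.002, 0.415]
contact_force: [0.5, -0.9, -0.2]
grip_width: 55.4
finger_force: 0.0
```

Call:
carry_out --gripper 1 --plan '[{"tx": 0, "ty": 0, "tz": 0, "rx": 0, "ry": 0, "rz": 0}, {"tx": 0, "ty": 0, "tz": 0, "rx": 0, "ry": 0, "rz": 0}, {"tx": 0, "ty": 0, "tz": 0, "rx": 0, "ry": 0, "rz": 0}, {"tx": 0, "ty": 0, "tz": 0, "rx": 0, "ry": 0, "rz": 0}, {"tx": 0, "ty": 0, "tz": 0, "rx": 0, "ry": 0, "rz": 0}, {"tx": 0, "ty": 0, "tz": 0, "rx": 0, "ry": 0, "rz": 0}, {"tx": 0, "ty": 0, "tz": 0, "rx": 0, "ry": 0, "rz": 0}]'

```text
time: 7.25
tool_pos: [458.9, -31.1, 209.3]
tcp_rot: [3.141, -0.0, 0.415]
contact_force: [-0.7, 0.1, 1.9]
grip_width: 18.1
finger_force: 30.0
```

```bash
sed -i 's/r=L\*np.sin(th)/f=np.arcsin(s\/L);r=L*np.cos(f)*np.sin(th)/;s/L\*np.cos(th)\])/L*np.cos(f)*np.cos(th)])/' arc.py
python3 arc.py "[(i*.08,np.clip((i-2)*2.5,0,20)) for i in range(18)]+[(1.41,20),(1.44,20),(1.465,20),(1.49,20),(1.505,20)]"
```

```text
[12.1, 5.3, -0.5]
[12.0, 5.3, -1.6]
[10.8, 7.5, -2.6]
[10.6, 7.4, -3.7]
[10.2, 7.2, -4.8]
[9.9, 7.1, -5.7]
[9.3, 6.9, -6.7]
[8.9, 6.6, -7.6]
[8.1, 6.3, -8.5]
[7.6, 6.1, -9.2]
[8.0, 3.5, -9.7]
[7.2, 3.2, -10.5]
[6.5, 2.9, -11.0]
[5.6, 2.4, -11.5]
[4.8, 2.2, -12.1]
[3.9, 1.7, -12.3]
[3.0, 1.3, -12.7]
[1.4, 0.6, -8.1]
[0.6, 0.3, -4.8]
[0.5, 0.2, -4.1]
[0.3, 0.1, -4.1]
[0.2, 0.1, -2.4]
```

Gripped, but 18.1 mm rather than 20 mm hints at holding it off-centre. Regrip 5 mm lower to check.

Call:
carry_out --gripper 0.65 --plan '[{"tx": 0, "ty": 0, "tz": 0, "rx": 0, "ry": 0, "rz": 0}, {"tx": 0, "ty": 0, "tz": 0, "rx": 0, "ry": 0, "rz": 0}, {"tx": 0, "ty": 0, "tz": 0, "rx": 0, "ry": 0, "rz": 0}, {"tx": 0, "ty": 0, "tz": -3, "rx": 0, "ry": 0, "rz": 0}, {"tx": 0, "ty": 0, "tz": -2, "rx": 0, "ry": 0, "rz": 0}]'

```text
time: 7.75
tool_pos: [458.7, -31.0, 203.8]
tcp_rot: [-3.141, 0.0, 0.415]
contact_force: [0.3, -0.2, 0.2]
grip_width: 31.7
finger_force: 0.0
```

Call:
carry_out --gripper 1 --plan '[{"tx": 0, "ty": 0, "tz": 0, "rx": 0, "ry": 0, "rz": 0}, {"tx": 0, "ty": 0, "tz": 0, "rx": 0, "ry": 0, "rz": 0}, {"tx": 0, "ty": 0, "tz": 0, "rx": 0, "ry": 0, "rz": 0}, {"tx": 0, "ty": 0, "tz": 0, "rx": 0, "ry": 0, "rz": 0}]'

```text
time: 8.15
tool_pos: [458.7, -31.1, 204.0]
tcp_rot: [-3.142, 0.0, 0.415]
contact_force: [-0.1, 0.1, -1.3]
grip_width: 17.9
finger_force: 30.0
```

Run:
```python
from h import *
F=[]
for i in range(4):
  bot.capture("side"); o=bot.get_obs(); F.append(o["contact_force"])
print(np.mean(F,0),o["grip_width"],o["finger_force"],o["tool_pos"])
```

```text
[-0.10287711 -0.1825781  -1.49618006] 17.97568002407827 29.999781847000122 [458.7109555  -31.08535262 204.07584978]
```

Same width, firm grip. Begin the draw along the arc.

Call:
carry_out --plan '[{"tx": 6, "ty": 2.6, "tz": 1, "rx": 0, "ry": 0, "rz": 0}, {"tx": 6.1, "ty": 2.7, "tz": 0.5, "rx": 0, "ry": 0, "rz": 0}, {"tx": 12, "ty": 5.3, "tz": -1.6, "rx": 0, "ry": 0, "rz": 0}, {"tx": 0, "ty": 0, "tz": 0, "rx": 0, "ry": 0, "rz": 0}]'

```text
time: 8.75
tool_pos: [482.7, -19.9, 202.3]
tcp_rot: [-3.139, 0.004, 0.415]
contact_force: [-4.7, -1.9, -12.4]
grip_width: 17.9
finger_force: 30.0
```

Call:
carry_out --plan '[{"tx": 10.8, "ty": 7.5, "tz": -2.6, "rx": 0, "ry": 0, "rz": 0}, {"tx": 10.6, "ty": 7.4, "tz": -3.7, "rx": 0, "ry": 0, "rz": 0}, {"tx": 10.2, "ty": 7.2, "tz": -4.8, "rx": 0, "ry": 0, "rz": 0}, {"tx": 9.9, "ty": 7.1, "tz": -5.7, "rx": 0, "ry": 0, "rz": 0}, {"tx": 0, "ty": 0, "tz": 0, "rx": 0, "ry": 0, "rz": 0}]'

```text
time: 9.25
tool_pos: [524.2, 9.3, 186.5]
tcp_rot: [-3.14, 0.002, 0.415]
contact_force: [-7.0, -2.7, -5.4]
grip_width: 18.4
finger_force: 30.0
```

Call:
carry_out --plan '[{"tx": -0.6, "ty": -0.3, "tz": -1.3, "rx": 0, "ry": 0, "rz": 0}, {"tx": 9.3, "ty": 6.9, "tz": -6.7, "rx": 0, "ry": 0, "rz": 0}, {"tx": 8.9, "ty": 6.6, "tz": -7.6, "rx": 0, "ry": 0, "rz": 0}, {"tx": 8.1, "ty": 6.3, "tz": -8.5, "rx": 0, "ry": 0, "rz": 0}, {"tx": 0, "ty": 0, "tz": 0, "rx": 0, "ry": 0, "rz": 0}, {"tx": 0, "ty": 0, "tz": 0, "rx": 0, "ry": 0, "rz": 0}]'

```text
time: 9.85
tool_pos: [550.5, 27.8, 164.5]
tcp_rot: [3.14, -0.002, 0.415]
contact_force: [-2.8, -3.5, 1.4]
grip_width: 18.0
finger_force: 30.0
```

Call:
carry_out --plan '[{"tx": 7.6, "ty": 6.1, "tz": -9.2, "rx": 0, "ry": 0, "rz": 0}, {"tx": 8, "ty": 3.5, "tz": -9.7, "rx": 0, "ry": 0, "rz": 0}, {"tx": 7.2, "ty": 3.2, "tz": -10.5, "rx": 0, "ry": 0, "rz": 0}, {"tx": 6.5, "ty": 2.9, "tz": -11, "rx": 0, "ry": 0, "rz": 0}, {"tx": 5.6, "ty": 2.4, "tz": -11.5, "rx": 0, "ry": 0, "rz": 0}, {"tx": 0, "ty": 0, "tz": 0, "rx": 0, "ry": 0, "rz": 0}, {"tx": 0, "ty": 0, "tz": 0, "rx": 0, "ry": 0, "rz": 0}]'

```text
time: 10.55
tool_pos: [586.3, 46.6, 111.6]
tcp_rot: [3.141, -0.002, 0.415]
contact_force: [0.7, -2.4, 6.0]
grip_width: 18.1
finger_force: 30.0
```

Call:
carry_out --plan '[{"tx": 5.2, "ty": 2.4, "tz": -12, "rx": 0, "ry": 0, "rz": 0}, {"tx": 3.9, "ty": 1.7, "tz": -12.3, "rx": 0, "ry": 0, "rz": 0}, {"tx": 0, "ty": 0, "tz": 0, "rx": 0, "ry": 0, "rz": 0}, {"tx": 0, "ty": 0, "tz": 0, "rx": 0, "ry": 0, "rz": 0}]'

```text
time: 10.95
tool_pos: [595.3, 51.0, 87.2]
tcp_rot: [3.141, -0.003, 0.414]
contact_force: [1.3, 0.2, 5.0]
grip_width: 17.9
finger_force: 30.0
```

Call:
carry_out --plan '[{"tx": 1.5, "ty": 0.7, "tz": -6.3, "rx": 0, "ry": 0, "rz": 0}, {"tx": 1.5, "ty": 0.6, "tz": -6.4, "rx": 0, "ry": 0, "rz": 0}, {"tx": 1.4, "ty": 0.6, "tz": -8.1, "rx": 0, "ry": 0, "rz": 0}, {"tx": 0, "ty": 0, "tz": 0, "rx": 0, "ry": 0, "rz": 0}, {"tx": 0, "ty": 0, "tz": 0, "rx": 0, "ry": 0, "rz": 0}]'

```text
time: 11.45
tool_pos: [599.7, 52.8, 66.9]
tcp_rot: [3.141, -0.003, 0.414]
contact_force: [2.1, 0.7, 6.1]
grip_width: 17.8
finger_force: 30.0
```

Run:
```python
from h import *
F=[];a=.415
for i in range(8):
  s=bot.capture("side" if i%2 else "scene"); F.append(bot.get_obs()["contact_force"])
  cv2.imwrite(f"pics/l{i}.png",s[:,:,::-1])
F=np.array(F);Rm=np.array([[np.cos(a),np.sin(a),0],[-np.sin(a),np.cos(a),0],[0,0,1]])
print((F@Rm.T).round(2), (F@Rm.T).mean(0)); o=bot.get_obs();print(o["tool_pos"],o["moment"])
s=cv2.imread("pics/l7.png")[165:245,220:300]; c=cv2.imread("pics/l6.png")[180:260,215:295]
f=lambda x:cv2.resize(x,(400,400),interpolation=cv2.INTER_CUBIC)
cv2.imwrite("pics/c5.png",np.hstack([f(c),f(s)]))
```

```text
[[ 3.01  0.09  5.85]
 [ 1.42 -0.18  5.44]
 [ 2.56  0.37  6.03]
 [ 2.34 -0.02  5.67]
 [ 1.83  0.21  6.04]
 [ 3.13 -0.04  5.15]
 [ 2.43  0.06  5.24]
 [ 3.15 -0.58  5.65]] [ 2.484916   -0.0110388   5.63621853]
[599.73474847  52.79508097  67.21215927] [ 0.10650135 -0.38212017 -0.16510041]
```

View pics/c5.png

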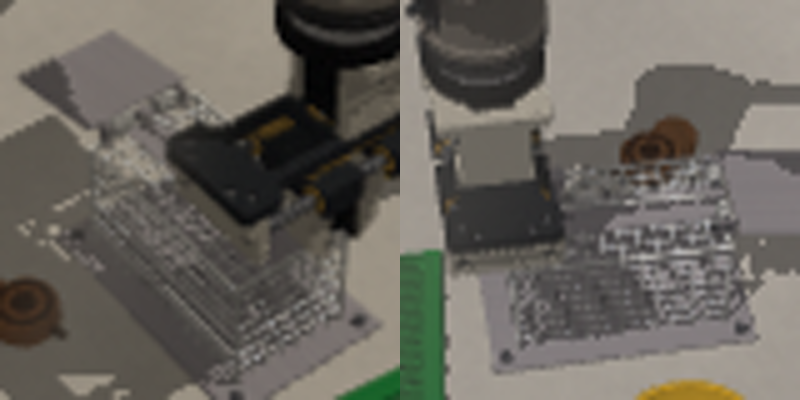

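The crops show the gripper over the cage rear. The catch is hidden behind it, and I see no collision. The moment about z (−0.165 N m) explains the missing side force. I go 5 mm further out for margin, then down to almost level.

Call:
carry_out --plan '[{"tx": -1.4, "ty": 4.9, "tz": 0, "rx": 0, "ry": 0, "rz": 0}, {"tx": 0.6, "ty": 0.3, "tz": -4.8, "rx": 0, "ry": 0, "rz": 0}, {"tx": 0.5, "ty": 0.2, "tz": -4.1, "rx": 0, "ry": 0, "rz": 0}, {"tx": 0, "ty": 0, "tz": 0, "rx": 0, "ry": 0, "rz": 0}, {"tx": 0, "ty": 0, "tz": 0, "rx": 0, "ry": 0, "rz": 0}]'

```text
time: 12.35
tool_pos: [598.4, 57.5, 57.8]
tcp_rot: [3.141, -0.0, 0.415]
contact_force: [0.1, -2.1, 5.6]
grip_width: 17.9
finger_force: 30.0
```

Call:
carry_out --plan '[{"tx": 0.3, "ty": 0.1, "tz": -4.1, "rx": 0, "ry": 0, "rz": 0}, {"tx": 0.2, "ty": 0.1, "tz": -2.4, "rx": 0, "ry": 0, "rz": 0}, {"tx": 0, "ty": 0, "tz": -1, "rx": 0, "ry": 0, "rz": 0}, {"tx": 0, "ty": 0, "tz": 0, "rx": 0, "ry": 0, "rz": 0}, {"tx": 0, "ty": 0, "tz": 0, "rx": 0, "ry": 0, "rz": 0}]'

```text
time: 12.85
tool_pos: [599.1, 57.7, 50.4]
tcp_rot: [3.141, -0.001, 0.415]
contact_force: [0.5, -2.5, 5.4]
grip_width: 17.9
finger_force: 30.0
```

```bash
cat > f.py <<'E'
from h import *
F=[];a=.415
for i in range(5):
  bot.capture("side"); o=bot.get_obs(); F.append(np.r_[o["contact_force"],o["moment"]])
F=np.mean(F,0);Rm=np.array([[np.cos(a),np.sin(a),0],[-np.sin(a),np.cos(a),0],[0,0,1]])
print("trap F",(Rm@F[:3]).round(2),"M",(Rm@F[3:]).round(3),o["tool_pos"].round(1),round(o["grip_width"],1),o["time"])
E
python3 f.py
```

```text
trap F [-0.91 -2.02  5.55] M [-0.291  0.089  0.074] [599.1  57.7  50.5] 18.1 13.1
```

Side force −2.0 N at about 25 mm offset and 5.5 N up: the arm is free. Move in under the lip.

Call:
carry_out --plan '[{"tx": 2, "ty": -4, "tz": 0, "rx": 0, "ry": 0, "rz": 0}, {"tx": 2, "ty": -4, "tz": 0, "rx": 0, "ry": 0, "rz": 0}, {"tx": 2, "ty": -4, "tz": 0, "rx": 0, "ry": 0, "rz": 0}, {"tx": 2, "ty": -4, "tz": 0, "rx": 0, "ry": 0, "rz": 0}, {"tx": 1.5, "ty": -2.5, "tz": 0, "rx": 0, "ry": 0, "rz": 0}, {"tx": 0, "ty": 0, "tz": 0, "rx": 0, "ry": 0, "rz": 0}, {"tx": 0, "ty": 0, "tz": 0, "rx": 0, "ry": 0, "rz": 0}]'

```text
time: 13.8
tool_pos: [610.0, 39.8, 51.0]
tcp_rot: [3.14, -0.004, 0.415]
contact_force: [4.3, 0.9, 5.7]
grip_width: 18.0
finger_force: 30.0
```

```bash
python3 f.py
```

```text
trap F [ 4.   -0.27  5.39] M [-0.154 -0.593  0.044] [610.   39.9  51. ] 17.7 14.05
```

Call:
carry_out --plan '[{"tx": 0.9, "ty": 0.4, "tz": 0, "rx": 0, "ry": 0, "rz": 0}, {"tx": 0.4, "ty": -0.9, "tz": 0, "rx": 0, "ry": 0, "rz": 0}, {"tx": 0, "ty": 0, "tz": 0, "rx": 0, "ry": 0, "rz": 0}]'

```text
time: 14.35
tool_pos: [610.2, 39.2, 50.6]
tcp_rot: [3.141, -0.002, 0.415]
contact_force: [1.3, 0.5, 6.3]
grip_width: 18.0
finger_force: 30.0
```

```bash
python3 f.py
```

```text
trap F [ 1.44 -0.12  5.59] M [-0.094 -0.181  0.016] [610.2  39.3  50.6] 17.5 14.6
```

Now ease it up by feel.

Call:
carry_out --plan '[{"tx": 0, "ty": 0, "tz": 1.5, "rx": 0, "ry": 0, "rz": 0}, {"tx": 0, "ty": 0, "tz": 1.5, "rx": 0, "ry": 0, "rz": 0}, {"tx": 0, "ty": 0, "tz": 0, "rx": 0, "ry": 0, "rz": 0}]'

```text
time: 14.9
tool_pos: [610.0, 39.2, 53.7]
tcp_rot: [3.141, -0.001, 0.415]
contact_force: [-0.5, -0.1, 5.1]
grip_width: 17.8
finger_force: 30.0
```

Call:
carry_out --plan '[{"tx": -0.2, "ty": -0.1, "tz": 1.5, "rx": 0, "ry": 0, "rz": 0}, {"tx": 0, "ty": 0, "tz": 1.5, "rx": 0, "ry": 0, "rz": 0}, {"tx": 0, "ty": 0, "tz": 0, "rx": 0, "ry": 0, "rz": 0}]'

```text
time: 15.2
tool_pos: [609.7, 39.1, 56.7]
tcp_rot: [3.141, -0.001, 0.415]
contact_force: [1.0, -0.7, 5.6]
grip_width: 18.0
finger_force: 30.0
```

Call:
carry_out --plan '[{"tx": -0.2, "ty": -0.1, "tz": 1.5, "rx": 0, "ry": 0, "rz": 0}, {"tx": -0.2, "ty": -0.1, "tz": 1.5, "rx": 0, "ry": 0, "rz": 0}, {"tx": 0, "ty": 0, "tz": 0, "rx": 0, "ry": 0, "rz": 0}]'

```text
time: 15.5
tool_pos: [609.4, 38.9, 59.7]
tcp_rot: [3.141, -0.002, 0.415]
contact_force: [0.3, -0.1, 5.0]
grip_width: 18.4
finger_force: 30.0
```

Call:
carry_out --plan '[{"tx": -0.2, "ty": -0.1, "tz": 1.5, "rx": 0, "ry": 0, "rz": 0}, {"tx": -0.2, "ty": -0.1, "tz": 1.5, "rx": 0, "ry": 0, "rz": 0}, {"tx": 0, "ty": 0, "tz": 0, "rx": 0, "ry": 0, "rz": 0}]'

```text
time: 15.8
tool_pos: [609.0, 38.7, 62.7]
tcp_rot: [3.141, -0.002, 0.415]
contact_force: [1.1, 0.3, 5.0]
grip_width: 18.3
finger_force: 30.0
```

Call:
carry_out --plan '[{"tx": -0.2, "ty": -0.1, "tz": 1.5, "rx": 0, "ry": 0, "rz": 0}, {"tx": -0.2, "ty": -0.1, "tz": 0.5, "rx": 0, "ry": 0, "rz": 0}, {"tx": 0, "ty": 0, "tz": 0, "rx": 0, "ry": 0, "rz": 0}]'

```text
time: 16.1
tool_pos: [608.8, 38.6, 64.7]
tcp_rot: [3.141, -0.002, 0.415]
contact_force: [1.0, 1.2, 4.8]
grip_width: 18.1
finger_force: 30.0
```

Call:
carry_out --plan '[{"tx": -0.2, "ty": -0.1, "tz": 1.2, "rx": 0, "ry": 0, "rz": 0}, {"tx": -0.2, "ty": -0.1, "tz": 1.3, "rx": 0, "ry": 0, "rz": 0}, {"tx": 0, "ty": 0, "tz": 0, "rx": 0, "ry": 0, "rz": 0}]'

```text
time: 16.4
tool_pos: [608.4, 38.4, 67.3]
tcp_rot: [3.141, -0.002, 0.415]
contact_force: [1.7, 0.1, 5.6]
grip_width: 17.8
finger_force: 30.0
```

Call:
carry_out --plan '[{"tx": -0.2, "ty": -0.1, "tz": 1.2, "rx": 0, "ry": 0, "rz": 0}, {"tx": -0.2, "ty": -0.1, "tz": 1.3, "rx": 0, "ry": 0, "rz": 0}, {"tx": 0, "ty": 0, "tz": 0, "rx": 0, "ry": 0, "rz": 0}]'

```text
time: 16.7
tool_pos: [608.0, 38.1, 69.8]
tcp_rot: [3.141, -0.002, 0.415]
contact_force: [0.9, 0.3, 5.8]
grip_width: 18.2
finger_force: 30.0
```

Call:
carry_out --plan '[{"tx": -0.3, "ty": -0.1, "tz": 1.2, "rx": 0, "ry": 0, "rz": 0}, {"tx": -0.2, "ty": -0.1, "tz": 0.8, "rx": 0, "ry": 0, "rz": 0}, {"tx": 0, "ty": 0, "tz": 0, "rx": 0, "ry": 0, "rz": 0}]'

```text
time: 17.0
tool_pos: [607.7, 38.0, 71.8]
tcp_rot: [3.141, -0.002, 0.415]
contact_force: [1.5, 0.7, 5.4]
grip_width: 17.8
finger_force: 30.0
```

Call:
carry_out --plan '[{"tx": -0.3, "ty": -0.1, "tz": 1.2, "rx": 0, "ry": 0, "rz": 0}, {"tx": -0.2, "ty": -0.1, "tz": 1.2, "rx": 0, "ry": 0, "rz": 0}, {"tx": 0, "ty": 0, "tz": 0, "rx": 0, "ry": 0, "rz": 0}]'

```text
time: 17.3
tool_pos: [607.2, 37.8, 74.3]
tcp_rot: [3.141, -0.002, 0.415]
contact_force: [2.4, 0.0, 5.4]
grip_width: 18.0
finger_force: 30.0
```

Call:
carry_out --plan '[{"tx": -0.3, "ty": -0.1, "tz": 1.2, "rx": 0, "ry": 0, "rz": 0}, {"tx": -0.2, "ty": -0.1, "tz": 0.8, "rx": 0, "ry": 0, "rz": 0}, {"tx": 0, "ty": 0, "tz": 0, "rx": 0, "ry": 0, "rz": 0}]'

```text
time: 17.6
tool_pos: [606.8, 37.6, 76.3]
tcp_rot: [3.141, -0.003, 0.415]
contact_force: [0.6, 0.2, 5.6]
grip_width: 18.4
finger_force: 30.0
```

Call:
carry_out --plan '[{"tx": -0.3, "ty": -0.1, "tz": 1.2, "rx": 0, "ry": 0, "rz": 0}, {"tx": -0.2, "ty": -0.1, "tz": 0.8, "rx": 0, "ry": 0, "rz": 0}, {"tx": 0, "ty": 0, "tz": 0, "rx": 0, "ry": 0, "rz": 0}]'

```text
time: 17.9
tool_pos: [606.3, 37.4, 78.3]
tcp_rot: [3.141, -0.003, 0.415]
contact_force: [2.5, 0.5, 6.3]
grip_width: 17.9
finger_force: 30.0
```

Call:
carry_out --plan '[{"tx": -0.3, "ty": -0.1, "tz": 1.2, "rx": 0, "ry": 0, "rz": 0}, {"tx": -0.2, "ty": -0.1, "tz": 0.8, "rx": 0, "ry": 0, "rz": 0}, {"tx": 0, "ty": 0, "tz": 0, "rx": 0, "ry": 0, "rz": 0}]'

```text
time: 18.2
tool_pos: [605.8, 37.2, 80.3]
tcp_rot: [3.141, -0.003, 0.415]
contact_force: [1.5, 0.7, 6.5]
grip_width: 18.0
finger_force: 30.0
```

Call:
carry_out --plan '[{"tx": -0.2, "ty": -0.1, "tz": 1.2, "rx": 0, "ry": 0, "rz": 0}, {"tx": -0.2, "ty": -0.1, "tz": 0.8, "rx": 0, "ry": 0, "rz": 0}, {"tx": 0, "ty": 0, "tz": 0, "rx": 0, "ry": 0, "rz": 0}]'

```text
time: 18.5
tool_pos: [605.4, 37.0, 82.3]
tcp_rot: [3.141, -0.003, 0.415]
contact_force: [1.2, 2.0, 5.6]
grip_width: 17.8
finger_force: 30.0
```

Call:
carry_out --plan '[{"tx": -0.3, "ty": -0.1, "tz": 1, "rx": 0, "ry": 0, "rz": 0}, {"tx": -0.2, "ty": -0.1, "tz": 0.5, "rx": 0, "ry": 0, "rz": 0}, {"tx": 0, "ty": 0, "tz": 0, "rx": 0, "ry": 0, "rz": 0}]'

```text
time: 18.8
tool_pos: [605.0, 36.8, 83.8]
tcp_rot: [3.141, -0.003, 0.415]
contact_force: [2.1, 1.4, 5.9]
grip_width: 17.9
finger_force: 30.0
```

Call:
carry_out --plan '[{"tx": -0.3, "ty": -0.1, "tz": 1, "rx": 0, "ry": 0, "rz": 0}, {"tx": -0.2, "ty": -0.1, "tz": 0.5, "rx": 0, "ry": 0, "rz": 0}, {"tx": 0, "ty": 0, "tz": 0, "rx": 0, "ry": 0, "rz": 0}]'

```text
time: 19.1
tool_pos: [604.6, 36.7, 85.3]
tcp_rot: [3.141, -0.003, 0.415]
contact_force: [2.4, 0.7, 5.4]
grip_width: 18.1
finger_force: 30.0
```

Call:
carry_out --plan '[{"tx": -0.3, "ty": -0.1, "tz": 1, "rx": 0, "ry": 0, "rz": 0}, {"tx": -0.1, "ty": -0.1, "tz": 0.5, "rx": 0, "ry": 0, "rz": 0}, {"tx": 0, "ty": 0, "tz": 0, "rx": 0, "ry": 0, "rz": 0}]'

```text
time: 19.4
tool_pos: [604.2, 36.5, 86.4]
tcp_rot: [3.141, -0.003, 0.415]
contact_force: [5.3, 2.0, 5.0]
grip_width: 18.1
finger_force: 30.0
```

Call:
carry_out --plan '[{"tx": -0.3, "ty": -0.1, "tz": 1, "rx": 0, "ry": 0, "rz": 0}, {"tx": -0.1, "ty": -0.1, "tz": 0.5, "rx": 0, "ry": 0, "rz": 0}, {"tx": 0, "ty": 0, "tz": 0, "rx": 0, "ry": 0, "rz": 0}]'

```text
time: 19.7
tool_pos: [603.9, 36.3, 87.6]
tcp_rot: [3.141, -0.003, 0.415]
contact_force: [6.9, 2.0, 2.1]
grip_width: 18.2
finger_force: 30.0
```

```bash
python3 f.py
```

```text
trap F [ 6.6  -0.37  2.47] M [-0.16  -1.069  0.006] [603.9  36.4  87.4] 18.3 19.95
```

The z load dropped from 5.5 to 2.5 N, so the lip is taking the load. I relieve the axial push by moving outward, then check.

Call:
carry_out --plan '[{"tx": 0.5, "ty": 0.2, "tz": 0.2, "rx": 0, "ry": 0, "rz": 0}, {"tx": 0.4, "ty": 0.2, "tz": 0.1, "rx": 0, "ry": 0, "rz": 0}, {"tx": 0, "ty": 0, "tz": 0, "rx": 0, "ry": 0, "rz": 0}]'

```text
time: 20.25
tool_pos: [603.9, 36.4, 87.4]
tcp_rot: [3.141, -0.001, 0.415]
contact_force: [4.4, 1.7, 1.4]
grip_width: 18.1
finger_force: 30.0
```

```bash
python3 f.py
```

```text
trap F [ 5.51 -0.57  1.55] M [-0.14  -0.836  0.009] [603.8  36.4  87.4] 18.0 20.5
```

Call:
carry_out --plan '[{"tx": 0.8, "ty": 0.4, "tz": 0.2, "rx": 0, "ry": 0, "rz": 0}, {"tx": 0.7, "ty": 0.3, "tz": 0.2, "rx": 0, "ry": 0, "rz": 0}, {"tx": 0, "ty": 0, "tz": 0, "rx": 0, "ry": 0, "rz": 0}]'

```text
time: 20.8
tool_pos: [603.9, 36.6, 87.2]
tcp_rot: [-3.141, 0.003, 0.415]
contact_force: [0.9, -1.0, 1.0]
grip_width: 18.4
finger_force: 30.0
```

```bash
python3 f.py
```

```text
trap F [-2.25 -1.09 -0.02] M [-0.227  0.375  0.038] [603.9  36.6  87.3] 18.4 21.05
```

Call:
carry_out --plan '[{"tx": 0, "ty": -0.6, "tz": 0, "rx": 0, "ry": 0, "rz": 0}, {"tx": 0, "ty": -0.5, "tz": 0.2, "rx": 0, "ry": 0, "rz": 0}, {"tx": 0, "ty": 0, "tz": 0, "rx": 0, "ry": 0, "rz": 0}]'

```text
time: 21.35
tool_pos: [604.3, 35.7, 87.6]
tcp_rot: [-3.141, 0.002, 0.415]
contact_force: [-3.9, -2.6, -1.0]
grip_width: 18.4
finger_force: 30.0
```

```bash
python3 f.py
```

```text
trap F [-5.16 -0.18 -1.32] M [-0.094  0.787 -0.029] [604.3  35.7  87.7] 18.0 21.6
```

Call:
carry_out --plan '[{"tx": -0.5, "ty": -0.2, "tz": -0.1, "rx": 0, "ry": 0, "rz": 0}, {"tx": -0.4, "ty": -0.2, "tz": -0.1, "rx": 0, "ry": 0, "rz": 0}, {"tx": 0, "ty": 0, "tz": 0, "rx": 0, "ry": 0, "rz": 0}]'

```text
time: 21.9
tool_pos: [604.4, 35.5, 88.0]
tcp_rot: [3.141, -0.001, 0.415]
contact_force: [-2.6, -0.8, -1.7]
grip_width: 17.9
finger_force: 30.0
```

```bash
python3 f.py
```

```text
trap F [-2.16  0.02 -1.38] M [-0.052  0.364 -0.052] [604.4  35.5  88. ] 17.7 22.15
```

The catch carries the load: the net tool force is near zero against a 5.5 N spring. Trim slightly, then open.

Call:
carry_out --plan '[{"tx": -0.4, "ty": -0.2, "tz": -0.3, "rx": 0, "ry": 0, "rz": 0}, {"tx": 0, "ty": 0, "tz": 0, "rx": 0, "ry": 0, "rz": 0}, {"tx": 0, "ty": 0, "tz": 0, "rx": 0, "ry": 0, "rz": 0}]'

```text
time: 22.45
tool_pos: [604.4, 35.4, 87.9]
tcp_rot: [3.141, -0.002, 0.415]
contact_force: [1.2, 0.1, -0.6]
grip_width: 17.7
finger_force: 30.0
```

```bash
python3 f.py
```

```text
trap F [ 1.98 -0.14 -0.09] M [-0.048 -0.272 -0.029] [604.3  35.3  87.9] 18.2 22.7
```

Balanced. Open.

Call:
carry_out --gripper 0.4 --plan '[{"tx": 0, "ty": 0, "tz": 0, "rx": 0, "ry": 0, "rz": 0}, {"tx": 0, "ty": 0, "tz": 0, "rx": 0, "ry": 0, "rz": 0}, {"tx": 0, "ty": 0, "tz": 0, "rx": 0, "ry": 0, "rz": 0}, {"tx": 0, "ty": 0, "tz": 0, "rx": 0, "ry": 0, "rz": 0}, {"tx": 0, "ty": 0, "tz": 0, "rx": 0, "ry": 0, "rz": 0}, {"tx": 0, "ty": 0, "tz": 0, "rx": 0, "ry": 0, "rz": 0}]'

```text
time: 23.3
tool_pos: [603.6, 35.2, 87.5]
tcp_rot: [3.142, 0.0, 0.415]
contact_force: [0.2, -0.4, 0.5]
grip_width: 54.7
finger_force: 0.0
```

Call:
carry_out --plan '[{"tx": 0, "ty": 0, "tz": 3, "rx": 0, "ry": 0, "rz": 0}, {"tx": 0, "ty": 0, "tz": 7, "rx": 0, "ry": 0, "rz": 0}, {"tx": 0, "ty": 0, "tz": 15, "rx": 0, "ry": 0, "rz": 0}, {"tx": 0, "ty": 0, "tz": 20, "rx": 0, "ry": 0, "rz": 0}, {"tx": 0, "ty": 0, "tz": 30, "rx": 0, "ry": 0, "rz": 0}, {"tx": 0, "ty": 0, "tz": 30, "rx": 0, "ry": 0, "rz": 0}, {"tx": 0, "ty": 0, "tz": 20, "rx": 0, "ry": 0, "rz": 0}, {"tx": 0, "ty": 0, "tz": 0, "rx": 0, "ry": 0, "rz": 0}, {"tx": 0, "ty": 0, "tz": 0, "rx": 0, "ry": 0, "rz": 0}]'

```text
time: 24.2
tool_pos: [603.6, 35.2, 212.7]
tcp_rot: [3.141, -0.0, 0.415]
contact_force: [-0.1, 0.3, -0.3]
grip_width: 55.1
finger_force: 0.0
```

Run:
```python
from h import *
p=np.load("p.npy"); im=bot.capture("side")
# knob visibility: dark pixels at start-knob location vs predicted hooked location
for n in("side","wrist","scene"):
  im=bot.capture(n)
  for nm,P in(("upright",(-75,0,261)),("hooked",(83.5,0,142.5))):
    u,v=proj(n,w(p,P))[0]; i,j=int(round(v)),int(round(u))
    ok=3<i<380 and 3<j<508
    print(n,nm,u.round(),v.round(), im[i-2:i+3,j-2:j+3].mean((0,1)).round() if ok else None)
o=bot.get_obs();print(o["contact_force"],o["grip_width"],o["time"],o["tool_pos"])
```

```text
side upright 286.0 169.0 [99. 96. 90.]
side hooked 239.0 199.0 [66. 63. 62.]
wrist upright 261.0 488.0 None
wrist hooked 259.0 191.0 [20. 21. 22.]
scene upright 241.0 161.0 [156. 147. 133.]
scene hooked 275.0 220.0 [21. 20. 20.]
[-0.29374491  0.49162814  0.15788045] 55.22938578188911 24.4 [603.04231968  35.25831764 211.18150509]
```

```bash
python3 -c "
from plant import bot
print(bot.close_job())"
```

```text
the job is handed in; nothing more can be done
None
```

The trap is set: the wire is hooked under the lip, the catch took the load before I let go of the knob, the camera pixels put the knob at its hooked position with the gripper clear, and I handed the job in at about 24 s.

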